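Make up two printer repair kits from loose printed parts

ROBOT

A 7-joint arm with a two-finger parallel gripper is mounted at the origin on the work surface. World frame = base frame: x ahead of the robot, y to its left, z up, the work surface at z = 0. Lengths are in m, angles in rad, forces in N, time in s.
With the tool pointing down it reaches from about 0.35 to 0.9 m from the base axis. Payload 8.1 kg.
Tool frame: the origin (TCP) lies at the very end of the fingers, on their centre line; the grasp point (between the pads) lies 19 mm behind it (arm.grasp_offset is the distance from the TCP to the grasp point, in m); z points along the fingers, y is the direction in which the jaws open and shut (so a half turn about z gives the same grasp; the last joint's range is limited). The gripper opens to 92 mm and grips with 3 to 60 N. Pads are 19 mm wide; open, the fingers measure 130 mm over their backs; the gripper's body (75 mm by 190 mm) begins 47 mm behind the grasp point.
Start: joints at [-1.337, 0.434, 0.025, 1.573, -0.012, 1.134, -0.075], TCP at [0.207, 0.59, 0.227] pointing down, gripper open.
Joint ranges: [-2.62, 2.62], [-0.44, 2.09], [-1.27, 1.32], [0.08, 2.57], [-1.32, 4.46], [0.12, 2], [-2.74, 2.74]. Speed limits (rad/s): [2.22, 2.22, 3.01, 3.01, 3.14, 3.14, 3.14].

INTERFACE

Orientations are given as a rotation vector (axis times angle).
In Python, from cell import arm, eyes, workorder gives the robot as it stands.
- The arm moves only by the shell command python3 -m inch 'ROWS' [FORCE]. ROWS is JSON, a list that holds one entry, the list of rows, each a list of 5 numbers: the closure, from 0 (fully open) to 1 (shut), then the shift along the tool's x, y, z in mm, then the turn about the tool's z in degrees. A call has 1 to 12 rows; each row shifts and turns the pose as measured when the row begins, along the tool's axes as they then stand; what a row does not reach is not made up. A row lasts 1/10 s, in which the tool goes at most 50 mm and 8.59 degrees, less where a joint would pass 70% of its speed; a pose out of reach is approached as far as the arm can. A call with a gripper value outside its range is refused whole. The fingers move at their own pace and stop on an object; FORCE is the grip in N (left out, the last holds). Time passes only in rows, so rows that do not move let the fingers close. It gives the time, the measured TCP pose, the force and the opening at its end, in the units of the state.
- arm.observe(): the state, without advancing time (a new reading comes with each control period).
- eyes.get_image(name): name is "scene" or "side" or "wrist"; returns a dict with "frame" (480x640x3 uint8, blue, green, red), "intrinsics" (3x3 intrinsics, pixels), "k1" (the pictures are not rectified: a ray, as slopes to the right and down, at radius r is drawn at 1 + k1 r^2 times it, then the intrinsics apply), "rvec" (rotation vector, rad) and "tvec" (3), from world to camera coordinates, as OpenCV has them; the wrist camera has in their place "T_tool_cam" (4x4, takes a point from camera to tool coordinates, whose origin is the TCP and whose axes are the flange's). Camera axes: x right, y down, z forward; pixel columns grow to the right and rows downward; lengths in m; the calibration is good to about 2 mm. A picture is of the moment at which its call begins: read the wrist's pose just before it. There is no depth.
- workorder.sign_off(): hands the job in, once; it reports no verdict.
The state is a dict: "clock": time; "joints": joint angles; "dq": joint speeds; "joint_efforts": joint torques, N m; "position": TCP position; "ee_rot": TCP orientation; "force": force on the tool from outside, world axes, zero at the start; "ft_torque": the same for the moment, N m; "width": opening from 0.0 (shut) to 1.0 (fully open).
Only numpy, scipy, OpenCV 4.12 (cv2) and the standard library are available. Lean on these libraries where they do the work, as an engineer would, in place of code of your own. Each camera call takes 0.05 s, during which the arm holds its last target.

TASK

Make up the two repair kits for the 3D printers from the white printed parts standing on the bench. The tray with two compartments gets the largest gear in its wide compartment and the L-shaped bracket in its narrow one; the tray with three compartments gets the smallest gear, the round spacer tube and the straight bar, one to a compartment in any order. Stand each part upright on the tray floor as it stood on the bench, and leave the middle-sized gear and the T-shaped bracket where they are.

Things in the scene. Friction and masses are not known exactly. Their poses are not given: they have to be found in the camera images.
- gear_large: Printed spur gear in plain white plastic, lying flat, the largest of the three gears: 64 mm over the tooth tips (grip it there, any direction), 34 mm high. Origin: centre of its underside, z up. About 90 g. It goes into the two-compartment tray.
- gear_middle: Printed spur gear in plain white plastic, lying flat, the middle one of the three gears: 46 mm over the tooth tips (grip it there, any direction), 34 mm high. Origin: centre of its underside, z up. Not wanted: it must stay where it is. Stock parts are shuffled on a patch between the trays, centres at least 70 mm apart, turned at random.
- gear_small: Printed spur gear in plain white plastic, lying flat, the smallest of the three gears: 28 mm over the tooth tips (grip it there, any direction), 34 mm high. Origin: centre of its underside, z up. It goes into the three-compartment tray.
- spacer: Upright spacer tube in white plastic, 40 mm outside, 24 mm bore, 45 mm high. Origin: centre of its underside, z up. It goes into the three-compartment tray. Two unlisted bystanders stand among the stock, each in a place of its own: a yellow stepped print 34 mm square, 24 mm high, and a black cap 38 mm across, 14 mm high.
- bracket_l: L-shaped bracket in white plastic, 34 mm high, the L seen from above along two edges of a 46 mm square; origin: centre of that square on the underside, z up. Leg 1: 46 x 14 mm along x, centred on y = -16 mm. Leg 2: 14 mm thick along y, centred on x = -16 mm, up to y = +23 mm. Pinch a leg across its 14 mm, e.g. at x = +8, y = -16 mm. Goes into the two-compartment tray.
- bracket_t: T-shaped bracket in white plastic, 34 mm high, T seen from above: crossbar 46 x 14 mm along x centred on y = -16 mm, stem 14 mm thick along y at x = 0 up to y = +23 mm. Origin: underside, centre of the 46 mm square, z up. Not wanted: it must stay where it is (within 30 mm).
- bar: Straight mounting bar in white plastic, a block 52 mm long (x), 16 mm wide (y), 34 mm high, with two screw holes in its top. Origin: centre of its underside, z up. It goes into the three-compartment tray.
- tray_two: Low tray, black walls, grey floor, loose (400 g), 92 (x) by 158 (y) mm, walls 4 mm thick and 10 mm high overall, floor 3 mm. Origin: centre of its underside, z up. Two compartments, both 84 mm in x: the wide one 84 mm in y, centred on y = -33 mm; the narrow one 62 mm in y, centred on y = +44 mm. It stands left or right of the stock, yaw 90 degrees give or take 23 (y axis about to -x).
- tray_three: Low tray, black walls, grey floor, loose (400 g), 84 (x) by 196 (y) mm, walls 4 mm thick and 10 mm high overall, floor 3 mm. Origin: centre of its underside, z up. Three equal compartments, each 76 mm in x and 60 mm in y, centred on y = -64, 0 and +64 mm. It stands on the other side of the stock, yaw 90 degrees give or take 23.
Not all that is in view belongs to the job. What is shaped like the gear_large but brown or orange is not meant. Leave any brown look-alike of the spacer alone.

How it is judged:
At the end, for the whole second after the job is handed in: Large gear in the wide, L bracket in the narrow compartment; small gear, spacer and bar one in each of the three: centres within, undersides under 6 mm above the tray's, upright to 0.12 rad, at rest (30 mm/s); trays flat to 0.05 rad; middle gear and T bracket within 30 mm of their start (x of gear_large in the frame of tray_two between -0.042 and 0.042 m and y of gear_large in the frame of tray_two between -0.075 and 0.009 m and z of each of gear_large, bracket_l in the frame of tray_two below 0.006 m and angle between each of gear_large, bracket_l's own z axis and vertical below 0.12 rad and x of bracket_l in the frame of tray_two between -0.042 and 0.042 m and y of bracket_l in the frame of tray_two between 0.013 and 0.075 m and ((x of gear_small in the frame of tray_three between -0.038 and 0.038 m and y of gear_small in the frame of tray_three between -0.094 and -0.034 m and z of gear_small in the frame of tray_three below 0.006 m and angle between gear_small's own z axis and vertical below 0.12 rad) or (x of spacer in the frame of tray_three between -0.038 and 0.038 m and y of spacer in the frame of tray_three between -0.094 and -0.034 m and z of spacer in the frame of tray_three below 0.006 m and angle between spacer's own z axis and vertical below 0.12 rad) or (x of bar in the frame of tray_three between -0.038 and 0.038 m and y of bar in the frame of tray_three between -0.094 and -0.034 m and z of bar in the frame of tray_three below 0.006 m and angle between bar's own z axis and vertical below 0.12 rad)) and ((x of gear_small in the frame of tray_three between -0.038 and 0.038 m and y of gear_small in the frame of tray_three between -0.03 and 0.03 m and z of gear_small in the frame of tray_three below 0.006 m and angle between gear_small's own z axis and vertical below 0.12 rad) or (x of spacer in the frame of tray_three between -0.038 and 0.038 m and y of spacer in the frame of tray_three between -0.03 and 0.03 m and z of spacer in the frame of tray_three below 0.006 m and angle between spacer's own z axis and vertical below 0.12 rad) or (x of bar in the frame of tray_three between -0.038 and 0.038 m and y of bar in the frame of tray_three between -0.03 and 0.03 m and z of bar in the frame of tray_three below 0.006 m and angle between bar's own z axis and vertical below 0.12 rad)) and ((x of gear_small in the frame of tray_three between -0.038 and 0.038 m and y of gear_small in the frame of tray_three between 0.034 and 0.094 m and z of gear_small in the frame of tray_three below 0.006 m and angle between gear_small's own z axis and vertical below 0.12 rad) or (x of spacer in the frame of tray_three between -0.038 and 0.038 m and y of spacer in the frame of tray_three between 0.034 and 0.094 m and z of spacer in the frame of tray_three below 0.006 m and angle between spacer's own z axis and vertical below 0.12 rad) or (x of bar in the frame of tray_three between -0.038 and 0.038 m and y of bar in the frame of tray_three between 0.034 and 0.094 m and z of bar in the frame of tray_three below 0.006 m and angle between bar's own z axis and vertical below 0.12 rad)) and angle between each of tray_two, tray_three's own z axis and vertical below 0.05 rad and linear speed of each of gear_large, bracket_l, gear_small, spacer, bar below 0.03 m/s and distance of each of gear_middle, bracket_t from where it was at the start of the episode below 0.03 m); the robot touches nothing.
It fails at once if the middle gear or the T bracket is taken or pushed away (distance of any of gear_middle, bracket_t from where it was at the start of the episode above 0.03 m).
It also fails if it takes over 141 s, if anything falls off the work surface, if the arm or the gripper's body presses on something with over 40 N, if the wrist force passes 120 N, or if a joint passes its speed limit or range.

## Working session

There is one attempt and no reset: what is moved stays moved. The work goes in short steps, Python scripts to look and compute and a shell command to move; the robot and the scene stay as the last step left them, time stands still between calls to the robot, and variables do not carry over. Pictures are saved under pics/ and viewed, and the job is handed in when it is done.

```bash
ls; mkdir -p pics; python3 - <<'E'
from cell import arm,eyes
import cv2,numpy as np
print(arm.observe(), arm.grasp_offset)
for n in ["scene","side","wrist"]:
    d=eyes.get_image(n); cv2.imwrite(f"pics/{n}0.png",d["frame"])
    print(n,{k:np.round(v,4).tolist() for k,v in d.items() if k!="frame"})
E
```

```text
pics
{'clock': 0.0, 'joints': array([-1.33659142,  0.43524872,  0.02494075,  1.57411509, -0.01162092,
        1.13401842, -0.0750949 ]), 'dq': array([-0.00122902,  0.00063887, -0.00041835,  0.00041283,  0.00029277,
        0.00140301,  0.00121267]), 'joint_efforts': array([-2.55405184e-04, -6.67836142e+01,  9.85257849e-01, -3.14468765e+01,
       -6.04210887e-02,  4.27456037e-02,  2.06310588e-04]), 'position': array([0.20640101, 0.58937044, 0.22592166]), 'ee_rot': array([-5.26596813e-01, -3.09698049e+00,  2.57119097e-03]), 'force': array([-0.16641907,  0.53142595,  0.47872506]), 'ft_torque': array([-0.02849682, -0.0027562 ,  0.04126049]), 'width': 0.999447185872804} 0.0188
scene {'intrinsics': [[612.7219, 0.0, 324.0813], [0.0, 612.7219, 237.164], [0.0, 0.0, 1.0]], 'k1': -0.1244, 'rvec': [1.6427, 1.6136, -0.8886], 'tvec': [-0.0185, -0.286, 1.4949]}
side {'intrinsics': [[479.8874, 0.0, 323.8575], [0.0, 479.8874, 237.0942], [0.0, 0.0, 1.0]], 'k1': -0.1234, 'rvec': [2.2511, -0.4241, 0.1699], 'tvec': [-0.5295, 0.1723, 0.8135]}
wrist {'intrinsics': [[350.0957, 0.0, 315.5832], [0.0, 350.0957, 239.243], [0.0, 0.0, 1.0]], 'k1': -0.0537, 'T_tool_cam': [[-0.0013, -0.9679, -0.2514, 0.067], [1.0, -0.0014, 0.0002, -0.0006], [-0.0005, -0.2514, 0.9679, -0.1584], [0.0, 0.0, 0.0, 1.0]]}
```

View pics/scene0.png

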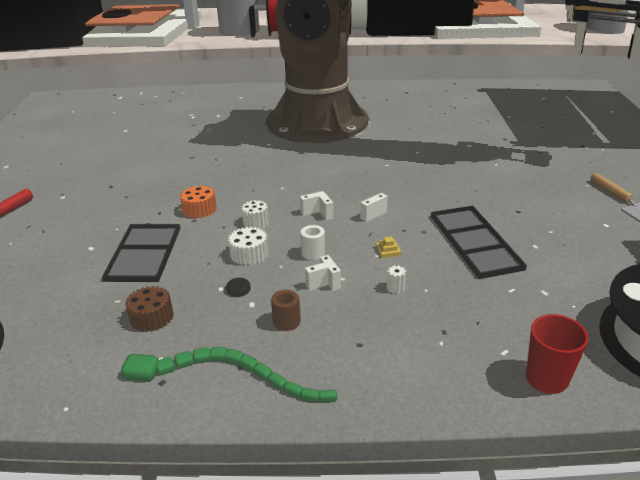

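View pics/side0.png

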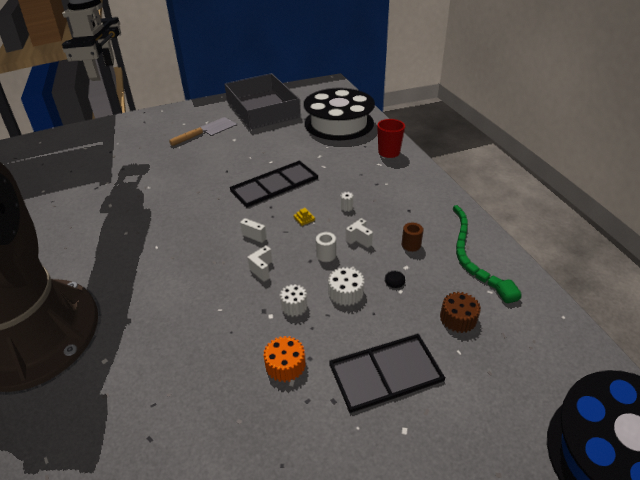

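View pics/wrist0.png

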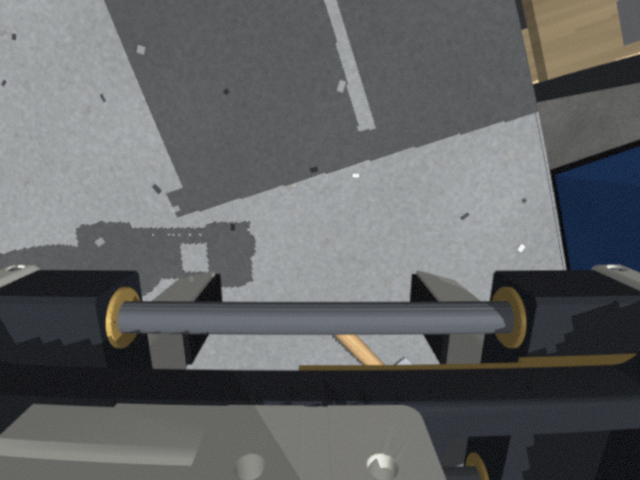

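The scene picture shows these candidates:
- **Gears:** white large (248,245), white middle (255,213), white small (397,280). The orange (198,200) and brown (149,307) gears are look-alikes.
- **Tubes:** white spacer (313,242). The brown one (286,310) is a look-alike.
- **Brackets:** (317,205) looks like the L and (323,273) like the T.
- **Bar:** (374,207).
- **Trays:** two-compartment (143,252), three-compartment (477,241).

I'll check the choice in close crops.

```bash
cat > h.py <<'E'
import numpy as np,cv2
from scipy.spatial.transform import Rotation as R
def und(px,d):
    K=d["intrinsics"];px=np.atleast_2d(np.float64(px)).reshape(-1,1,2)
    return cv2.undistortPoints(px,np.array(K),np.array([d["k1"],0,0,0,0]),None,None).reshape(-1,2) if False else _u(px.reshape(-1,2),d)
def _u(px,d):
    K=np.array(d["intrinsics"]);q=np.stack([(px[:,0]-K[0,2])/K[0,0],(px[:,1]-K[1,2])/K[1,1]],1)
    s=q.copy()
    for _ in range(20): s=q/(1+d["k1"]*(s**2).sum(1,keepdims=True))
    return s
def cam(d,state=None):
    """R_world_cam, centre"""
    if "rvec" in d and d["rvec"] is not None:
        Rm=cv2.Rodrigues(np.float64(d["rvec"]))[0]; return Rm.T,-Rm.T@np.ravel(d["tvec"])
    T=np.eye(4);T[:3,:3]=R.from_rotvec(state["ee_rot"]).as_matrix();T[:3,3]=state["position"]
    T=T@np.array(d["T_tool_cam"]);return T[:3,:3],T[:3,3]
def onplane(px,d,z,state=None):
    s=und(px,d);Rw,c=cam(d,state);r=np.c_[s,np.ones(len(s))]@Rw.T
    t=(z-c[2])/r[:,2];return (c+r*t[:,None])[:,:2]
def proj(P,d,state=None):
    Rw,c=cam(d,state);q=(np.atleast_2d(P)-c)@Rw;s=q[:,:2]/q[:,2:];s=s*(1+d["k1"]*(s**2).sum(1,keepdims=True))
    K=np.array(d["intrinsics"]);return s*[K[0,0],K[1,1]]+[K[0,2],K[1,2]]
E
python3 - <<'E'
import cv2
a=cv2.imread("pics/scene0.png");b=cv2.imread("pics/side0.png")
cv2.imwrite("pics/c1.png",cv2.resize(a[180:300,180:420],None,fx=3.3,fy=3.3,interpolation=cv2.INTER_CUBIC))
cv2.imwrite("pics/c2.png",cv2.resize(b[180:330,230:390],None,fx=4,fy=4,interpolation=cv2.INTER_CUBIC))
E
```

```text
(no output)
```

View pics/c1.png

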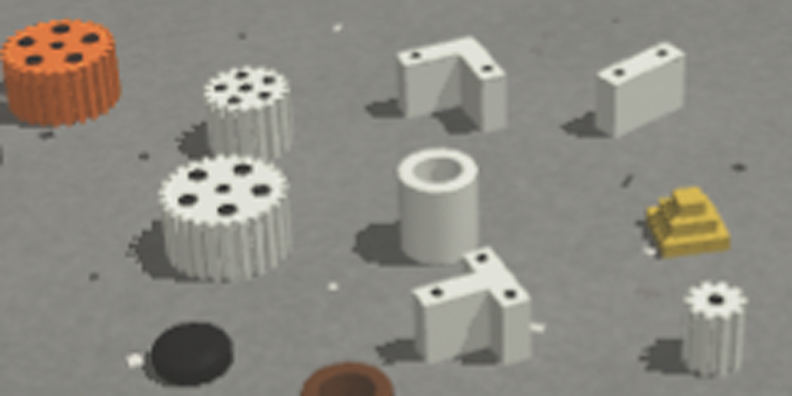

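View pics/c2.png

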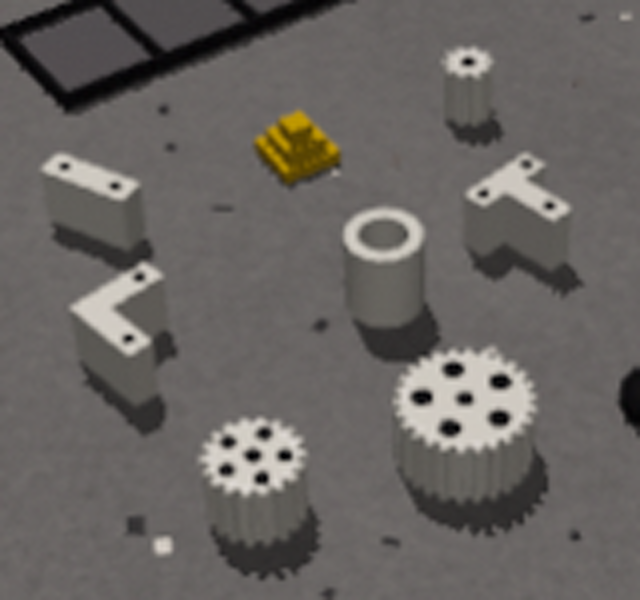

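The crops confirm it: the L is at scene (317,205), the T at (323,273), and the white gears come in three sizes. Next I'll mask the bright top faces and cast them onto the 34 and 45 mm planes in both views.

```bash
cat > m.py <<'E'
from cell import arm,eyes
import cv2,numpy as np
from h import *
for n,roi in (("scene",(190,300,180,420)),("side",(180,330,230,390))):
    d=eyes.get_image(n);f=d["frame"].astype(int)
    mn=f.min(2);m=np.zeros(mn.shape,np.uint8);y0,y1,x0,x1=roi
    print(n,np.percentile(mn[y0:y1,x0:x1],[50,90,95,97,99]))
    m[y0:y1,x0:x1]=(mn[y0:y1,x0:x1]>(188 if n=="scene" else 165))
    cv2.imwrite(f"pics/mask_{n}.png",cv2.resize(m[y0:y1,x0:x1]*255,None,fx=3,fy=3))
    k,l,s,c=cv2.connectedComponentsWithStats(m)
    for i in range(1,k):
        if s[i,4]<25: continue
        cs,_=cv2.findContours((l==i).astype(np.uint8),cv2.RETR_EXTERNAL,cv2.CHAIN_APPROX_NONE)
        p=cs[0][:,0,:].astype(float);w=onplane(p,d,.034)
        r=cv2.minAreaRect((w*1000).astype(np.float32))
        print(i,s[i,4],c[i].round(0),"rect mm",np.round(r[0],1),np.round(r[1],1),round(r[2],1),"circ",np.round(cv2.minEnclosingCircle((w*1000).astype(np.float32))[0],1),"z45",np.round(onplane([p.mean(0)],d,.045)*1000,1)[0])
E
python3 m.py
```

```text
scene [131.   155.   185.05 211.   217.  ]
1 129 [318. 196.] rect mm [445.4   1.7] [44.7 43.5] 25.1 circ [445.8   1. ] z45 [456.8   1.1]
2 104 [374. 199.] rect mm [449.5 105.5] [15.3 49.5] 39.4 circ [449.7 105.8] z45 [468.7 103.9]
3 147 [254. 207.] rect mm [ 467.6 -108.4] [42.4 38.4] 87.5 circ [ 467.8 -108.7] z45 [ 486.9 -105. ]
4 135 [312. 231.] rect mm [553.1  -4.2] [37.4 37.2] 15.3 circ [552.9  -4.6] z45 [570.   -4.1]
5 421 [247. 237.] rect mm [ 566.9 -111.7] [59.8 59.3] 64.3 circ [ 565.9 -111.5] z45 [ 582.6 -109.1]
6 222 [324. 265.] rect mm [650.6   8.6] [45.9 44.8] 23.1 circ [648.7  12.9] z45 [663.7  11.6]
8 98 [397. 270.] rect mm [666.2 123.8] [24.  22.7] 87.9 circ [665.8 123.3] z45 [680.8 121.1]
side [ 99. 104. 166. 190. 195.]
1 40 [347. 195.] rect mm [667.7 123.4] [22.4 19.8] 67.5 circ [668.5 123. ] z45 [661.5 109.2]
2 98 [252. 224.] rect mm [449.3 105.5] [14.6 50.3] 39.5 circ [448.4 104.6] z45 [447.4  91.4]
3 109 [359. 227.] rect mm [649.    6.6] [36.7 43.5] 23.6 circ [648.2   9.4] z45 [641.4  -2.4]
5 90 [325. 238.] rect mm [572.9   6.3] [35.8 34.9] 34.7 circ [572.8   6.1] z45 [568.2  -6. ]
7 151 [258. 258.] rect mm [441.2  -1.2] [34.8 44.2] 22.7 circ [ 4.411e+02 -3.000e-01] z45 [433.3 -10. ]
8 466 [346. 280.] rect mm [ 565.8 -112.8] [59.9 58.9] 65.7 circ [ 566.5 -112.5] z45 [ 562.3 -122.5]
9 224 [293. 294.] rect mm [ 468.1 -109.4] [42.  40.7] 86.5 circ [ 467.6 -109.7] z45 [ 466.8 -120.8]
```

```bash
cat > t.py <<'E'
from cell import arm,eyes
import cv2,numpy as np
from h import *
for n,rois in (("scene",{"two":(218,286,98,186),"three":(200,282,425,530)}),("side",{"two":(330,415,325,450),"three":(158,208,226,322)})):
    d=eyes.get_image(n);f=d["frame"].max(2)
    for t,(y0,y1,x0,x1) in rois.items():
        m=np.zeros(f.shape,np.uint8);m[y0:y1,x0:x1]=f[y0:y1,x0:x1]<55
        cs,_=cv2.findContours(m,cv2.RETR_EXTERNAL,cv2.CHAIN_APPROX_NONE)
        p=max(cs,key=cv2.contourArea)[:,0,:].astype(float)
        for z in (.010,.0):
            r=cv2.minAreaRect((onplane(p,d,z)*1000).astype(np.float32))
            print(n,t,z,np.round(r[0],1),np.round(r[1],1),round(r[2],2))
        # floor components by hole
        cs,hh=cv2.findContours(m,cv2.RETR_CCOMP,cv2.CHAIN_APPROX_NONE)
        for c,q in zip(cs,hh[0]):
            if q[3]>=0 and cv2.contourArea(c)>100:
                print("  hole",np.round(cv2.minAreaRect((onplane(c[:,0,:],d,.005)*1000).astype(np.float32))[:2],1).tolist())
s=arm.observe();Rm=R.from_rotvec(s["ee_rot"]).as_matrix();print(np.round(Rm,3))
E
python3 t.py; sed -i 's/arm.observe();Rm.*/0/' t.py
```

```text
scene two 0.01 [ 566.3 -290.5] [ 94.3 165.2] 88.32
scene two 0.0 [ 551.7 -295.9] [ 95.9 168. ] 88.32
  hole [[590.5, -294.6], [85.9, 82.3]]
  hole [[510.2, -291.8], [86.2, 60.8]]
scene three 0.01 [549.1 270.5] [204.7  89.4] 14.2
scene three 0.0 [534.2 274.9] [208.3  90.9] 14.2
  hole [[602.5, 288.1], [61.3, 75.3]]
  hole [[540.1, 272.8], [60.5, 75.1]]
  hole [[477.9, 257.2], [60.2, 74.8]]
side two 0.01 [ 557.4 -299.5] [102.4 160.5] 87.94
side two 0.0 [ 560.9 -293.8] [104. 163.] 87.94
  hole [[515.4, -292.9], [81.0, 63.5]]
  hole [[592.6, -295.6], [81.3, 83.8]]
side three 0.01 [542.4 265.2] [202.1  99.9] 13.89
side three 0.0 [545.8 279.5] [205.2 101.4] 13.89
  hole [[481.8, 258.8], [58.2, 71.6]]
  hole [[544.2, 274.3], [59.1, 71.7]]
  hole [[606.1, 290.5], [58.4, 70.7]]
[[-0.944  0.331 -0.   ]
 [ 0.331  0.944 -0.   ]
 [-0.    -0.    -1.   ]]
```

Both views agree to about 2 mm on the parts, and the tray compartments match the given sizes. Next is a helper that works out how far to go in the tool axes.

```bash
cat > g.py <<'E'
import sys,numpy as np
from cell import arm
from scipy.spatial.transform import Rotation as R
s=arm.observe();Rm=R.from_rotvec(s["ee_rot"]).as_matrix()
x,y,z=map(float,sys.argv[1:4]);d=np.array([x,y,z])-s["position"]*1000
jy=np.degrees(np.arctan2(Rm[1,1],Rm[0,1]))
out=f"tool delta mm {np.round(Rm.T@d,1)} dist {np.linalg.norm(d):.0f} jaw {jy:.1f}"
if len(sys.argv)>4:
    t=(jy-float(sys.argv[4])+90)%180-90; out+=f" turn {t:.1f}"
print(out,"j7",round(s["joints"][6],2),"J1",round(s["joints"][0],2),"tcp",np.round(s["position"]*1000,1),"tilt",np.round(Rm[:2,2],3),"w",round(s["width"]*92,1),"t",round(s["clock"],1),"F",np.round(s["force"],1))
E
python3 g.py 667 123.5 140 10; python3 - <<'E'
from cell import eyes;from h import *
d=eyes.get_image("scene");print(onplane([[388,247],[238,287],[198,200]],d,.012))
E
```

```text
tool delta mm [-588.7 -287.9   86.7] dist 661 jaw 70.7 turn 60.7 j7 -0.08 J1 -1.34 tcp [206.6 589.8 226.6] tilt [-0. -0.] w 92.1 t 0.3 F [0.2 0.1 1. ]
[[ 0.57135841  0.1200918 ]
 [ 0.6707936  -0.11725004]
 [ 0.40140143 -0.22320673]]
```

```bash
python3 -m inch '[[[0,-42,-20.6,0,0],[0,-42,-20.6,0,0],[0,-42,-20.6,0,0],[0,-42,-20.6,0,0],[0,-42,-20.6,0,0],[0,-42,-20.6,0,0],[0,-42,-20.6,0,0],[0,-42,-20.6,0,0],[0,-42,-20.6,0,0],[0,-42,-20.6,0,0],[0,-42,-20.6,0,0],[0,-42,-20.6,0,0]]]' 30; python3 g.py 667 123.5 140 10
```

```text
clock: 1.6
position: [0.6105, 0.1854, 0.2255]
ee_rot: [-0.5, -3.1, -0.01]
force: [0.3, 1.2, -0.1]
width: 0.999
tool delta mm [-73.3 -41.5  85.1] dist 120 jaw 71.7 turn 61.7 j7 0.96 J1 -0.5 tcp [610.5 185.4 225.5] tilt [-0.001  0.006] w 91.9 t 1.6 F [ 0.3  1.2 -0.1]
```

```bash
python3 -m inch '[[[0.2,-25,-14,20,0],[0.4,-25,-14,20,0],[0.4,-22,-13,20,0],[0.4,0,0,10,8.5],[0.4,0,0,10,8.5],[0.4,0,0,0,8.5],[0.4,0,0,0,8.5],[0.4,0,0,0,8.5],[0.4,0,0,0,8.5],[0.4,0,0,0,8.5],[0.4,0,0,0,0],[0.4,0,0,0,0]]]' >/dev/null; python3 g.py 667 123.5 60 10; python3 - <<'E'
from cell import eyes,arm;import cv2
from h import *
s=arm.observe();d=eyes.get_image("wrist");f=d["frame"];u=proj([[.667,.1235,.034]],d,s);print(u)
cv2.circle(f,tuple(int(v) for v in u[0]),4,(0,0,255),1);cv2.imwrite("pics/w1.png",f)
E
```

```text
tool delta mm [15.  -4.3 80.7] dist 82 jaw 11.1 turn 1.1 j7 0.22 J1 -0.53 tcp [673.9 109.5 140.7] tilt [0.002 0.001] w 55.1 t 2.8 F [ 0.1 -0.  -0. ]
[[309.88576802 217.87003487]]
```

View pics/w1.png

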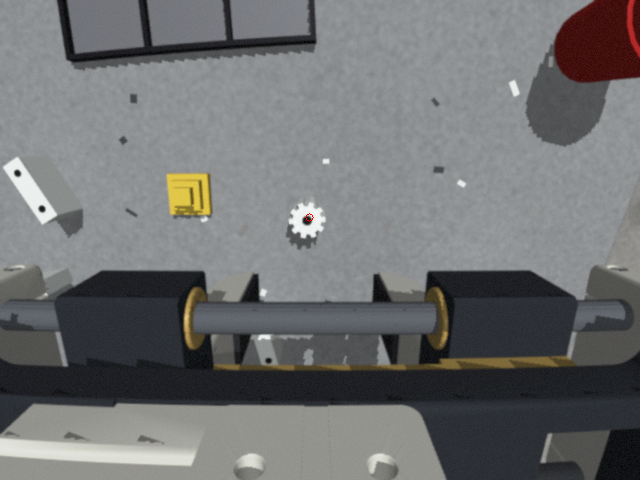

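The wrist view shows the small gear at (307,220), 3 px from where I predicted it. I'll descend on it.

```bash
python3 -m inch '[[[0.4,15,-4,20,0],[0.4,0,0,30,0],[0.4,0,0,30,0],[0.4,0,0,20,0],[0.4,0,0,10,0],[0.4,0,0,5,0],[0.4,0,0,0,0]]]' >/dev/null; python3 g.py 666.5 123.5 13 10
```

```text
tool delta mm [-0.5 -3.3 11.3] dist 12 jaw 12.2 turn 2.2 j7 0.26 J1 -0.51 tcp [669.5 124.7  24.3] tilt [0.007 0.005] w 55.3 t 3.5 F [ 0.4  0.3 -0.6]
```

```bash
python3 -m inch '[[[0.4,0,-3,6,0],[0.4,0,0,6,0],[0.4,0,0,1,0],[0.8,0,0,0,0],[1,0,0,0,0],[1,0,0,0,0],[1,0,0,0,0],[1,0,0,0,0],[1,0,0,0,0]]]' 25 >/dev/null; python3 g.py 666.5 123.5 13 10;  python3 -m inch '[[[1,0,0,-10,0],[1,0,0,-40,0],[1,0,0,-40,0],[1,0,0,-40,0],[1,0,0,-5,0]]]' >/dev/null; python3 g.py 604 289 120 10
```

```text
tool delta mm [-0.3 -2.7  1.2] dist 3 jaw 12.3 turn 2.3 j7 0.27 J1 -0.5 tcp [669.  124.4  14.2] tilt [0.013 0.006] w 27.6 t 4.5 F [-0.6  0.5  0. ]
tool delta mm [175.5 -26.   34.9] dist 181 jaw 12.2 turn 2.2 j7 0.21 J1 -0.55 tcp [666.2 122.8 154.6] tilt [0.009 0.005] w 27.2 t 5.0 F [ 0.5 -1.2 -0.5]
```

```bash
python3 -m inch '[[[1,40,-6,0,0],[1,45,-6,0,0],[1,45,-6,0,0],[1,40,-6,10,0],[1,5,-2,20,0],[1,0,0,0,0],[1,0,0,0,0]]]' >/dev/null; python3 g.py 604 289 60 10
```

```text
tool delta mm [-3.9 -3.1 70.8] dist 71 jaw 12.0 turn 2.0 j7 -0.06 J1 -0.82 tcp [605.  292.9 130.8] tilt [0.018 0.008] w 27.5 t 5.7 F [-0.1 -0.5  0.3]
```

```bash
python3 -m inch '[[[1,-4,-3,35,0],[1,0,0,35,0],[1,0,0,25,0],[1,0,0,12,0],[1,0,0,3,0],[1,0,0,0,0]]]' >/dev/null; python3 g.py 604 289 18 10
```

```text
tool delta mm [ 8.8 -8.1  7.1] dist 14 jaw 11.4 turn 1.4 j7 0.0 J1 -0.77 tcp [613.5 282.   25.4] tilt [0.029 0.009] w 27.5 t 6.2 F [ 0.2  0.3 -1.3]
```

```bash
python3 -m inch '[[[1,4,-4,0,0],[1,4,-4,0,0],[1,0,0,0,0]]]' >/dev/null; python3 g.py 604 289 18 10;python3 -m inch '[[[1,0,0,3,0],[1,0,0,3,0],[1,0,0,1,0],[1,0,0,0,0]]]'; python3 g.py 604 289 18 10
```

```text
tool delta mm [ 0.2 -1.8 10.7] dist 11 jaw 11.3 turn 1.3 j7 -0.01 J1 -0.79 tcp [605.5 289.1  28.8] tilt [0.033 0.011] w 27.2 t 6.5 F [ 0.5  0.5 -0.3]
clock: 6.95
position: [0.6059, 0.2904, 0.0226]
ee_rot: [1.977, 2.417, 0.049]
force: [0.2, -0.2, -0.3]
width: 0.295
tool delta mm [-1.  -2.3  4.5] dist 5 jaw 11.4 turn 1.4 j7 -0.01 J1 -0.78 tcp [605.9 290.4  22.6] tilt [0.034 0.013] w 27.1 t 7.0 F [ 0.2 -0.2 -0.3]
```

```bash
python3 -m inch '[[[1,0,0,2,0],[1,0,0,2,0],[1,0,0,0,0],[1,0,0,0,0]]]'; python3 g.py 604 289 18 10
```

```text
clock: 7.35
position: [0.6062, 0.29, 0.0178]
ee_rot: [1.978, 2.416, 0.048]
force: [-0.6, -0.2, 0.3]
width: 0.296
tool delta mm [-0.5 -2.3 -0.3] dist 2 jaw 11.4 turn 1.4 j7 -0.01 J1 -0.78 tcp [606.2 290.   17.8] tilt [0.034 0.012] w 27.3 t 7.3 F [-0.6 -0.2  0.3]
```

Force is still near zero. I'll ease down 1 mm at a time until it touches, then release.

```bash
python3 -m inch '[[[1,0,0,1,0],[1,0,0,0,0]]]'; python3 -m inch '[[[0.55,0,0,0,0],[0.55,0,0,0,0],[0.55,0,0,0,0],[0.55,0,0,0,0]]]' >/dev/null;python3 g.py 604 289 18 10; python3 -m inch '[[[0.55,0,0,-10,0],[0.55,0,0,-20,0],[0.55,0,0,-30,0],[0.55,0,0,-30,0],[0.5,0,0,-20,0],[0.5,0,0,0,0],[0.5,0,0,0,0]]]' >/dev/null;python3 g.py 604 289 18 10;sleep 0; python3 - <<'E'
from cell import eyes,arm;import cv2
s=arm.observe();d=eyes.get_image("wrist");cv2.imwrite("pics/w2.png",d["frame"])
E
```

```text
clock: 7.55
position: [0.6064, 0.29, 0.0173]
ee_rot: [1.978, 2.416, 0.049]
force: [-0.3, -0.5, 0.6]
width: 0.299
tool delta mm [-0.5 -2.7 -0.8] dist 3 jaw 11.4 turn 1.4 j7 -0.01 J1 -0.78 tcp [606.6 290.1  17.3] tilt [0.035 0.012] w 41.3 t 8.0 F [-0.6 -0.9 -0. ]
tool delta mm [-1.000e-01 -2.600e+00  1.162e+02] dist 116 jaw 11.3 turn 1.3 j7 -0.06 J1 -0.83 tcp [602.5 288.2 134.3] tilt [0.035 0.012] w 45.9 t 8.7 F [-0.2  0.9 -0.8]
```

View pics/w2.png

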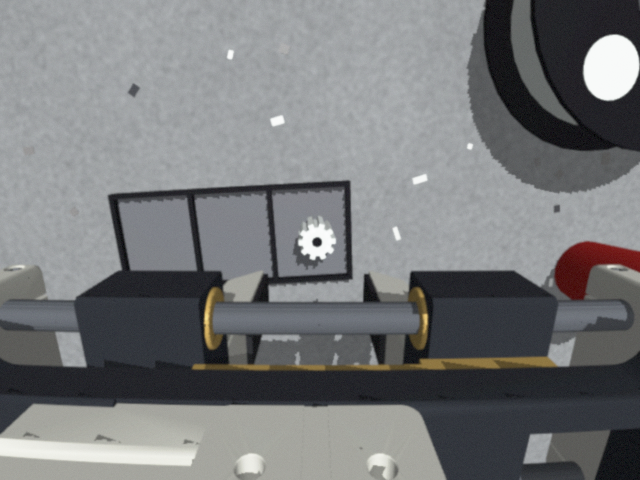

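The small gear stands in the right-hand compartment at (317,241). Next is the spacer.

```bash
python3 g.py 569 -5 130 90; python3 -m inch '[[[0.4,-47,7,0,-8],[0.3,-47,0,0,-8],[0.25,-47,-5,0,-8],[0.25,-46,-12,0,-8],[0.25,-44,-18,0,-8],[0.25,-40,-25,0,-8],[0.25,0,0,0,-8],[0.25,0,0,0,-8],[0.25,0,0,0,-8],[0.25,0,0,0,-8],[0.25,0,0,0,0]]]' >/dev/null;python3 g.py 569 -5 60 90
```

```text
tool delta mm [-280.8  -90.7   -0.6] dist 295 jaw 11.3 turn -78.7 j7 -0.06 J1 -0.83 tcp [602.7 288.1 134.2] tilt [0.035 0.012] w 45.9 t 8.7 F [0.4 0.3 0.7]
tool delta mm [133.1  -7.3  55.4] dist 144 jaw 94.6 turn 4.6 j7 1.61 J1 -0.14 tcp [700.3  12.4 117.3] tilt [0.014 0.009] w 69.0 t 9.8 F [ 0.2 -0.9  0.3]
```

```bash
python3 -m inch '[[[0.25,45,-2,0,4],[0.25,45,0,0,0],[0.25,40,-2,0,0],[0.25,2,-2,0,0],[0.25,0,0,0,0]]]' >/dev/null;python3 g.py 569 -5 75 90;python3 - <<'E'
from cell import eyes,arm;import cv2
from h import *
s=arm.observe();d=eyes.get_image("wrist");f=d["frame"];u=proj([[.569,-.005,.045]],d,s);print(u)
cv2.circle(f,tuple(int(v) for v in u[0]),4,(0,0,255),1);cv2.imwrite("pics/w3.png",f)
E
```

```text
tool delta mm [-7.9 -7.9 34.7] dist 36 jaw 89.2 turn -0.8 j7 1.52 J1 -0.16 tcp [561.    2.7 109.7] tilt [0.006 0.01 ] w 68.6 t 10.3 F [ 1.6  1.  -0.5]
[[304.30237683 263.72296733]]
```

View pics/w3.png

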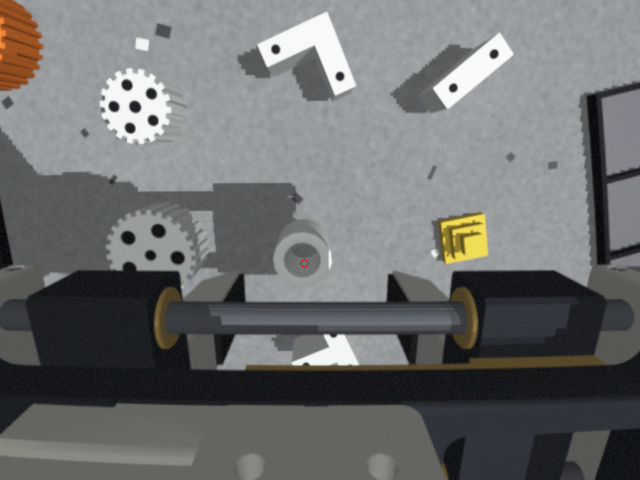

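The spacer bore is at (302,263), against a prediction of (304,264). Good. I'll descend in steps, correcting sideways.

```bash
python3 -m inch '[[[0.25,-8,-8,10,0],[0.25,0,0,15,0],[0.25,0,0,15,0],[0.25,0,0,0,0]]]' >/dev/null;python3 g.py 569 -5 14 90
```

```text
tool delta mm [ 7.7  0.7 52.4] dist 53 jaw 89.0 turn -1.0 j7 1.55 J1 -0.14 tcp [576.2  -6.3  66.4] tilt [0.009 0.01 ] w 68.8 t 10.8 F [0.2 0.2 0.1]
```

```bash
python3 -m inch '[[[0.25,8,1,8,0],[0.25,0,0,15,0],[0.25,0,0,15,0],[0.25,0,0,8,0],[0.25,0,0,0,0]]]' >/dev/null;python3 g.py 569 -5 14 90
```

```text
tool delta mm [1.9 0.5 3.6] dist 4 jaw 88.8 turn -1.2 j7 1.55 J1 -0.13 tcp [570.8  -5.5  17.6] tilt [0.011 0.009] w 68.7 t 11.2 F [-0.4 -0.1 -0.5]
```

```bash
python3 -m inch '[[[0.25,2,0,3,0],[0.6,0,0,0,0],[1,0,0,0,0],[1,0,0,0,0],[1,0,0,0,0],[1,0,0,0,0],[1,0,0,0,0]]]' 30 >/dev/null;python3 g.py 569 -5 14 90; python3 -m inch '[[[1,0,0,-10,0],[1,0,0,-35,0],[1,0,0,-40,0],[1,0,0,-40,0],[1,0,0,0,0]]]' >/dev/null; python3 g.py 542 273.5 125 90
```

```text
tool delta mm [1.4 0.3 2.7] dist 3 jaw 88.8 turn -1.2 j7 1.55 J1 -0.13 tcp [570.3  -5.4  16.8] tilt [0.015 0.01 ] w 39.9 t 11.9 F [ 0.  -0.1 -0.9]
tool delta mm [ 31.8 279.5  24.9] dist 282 jaw 88.8 turn -1.2 j7 1.53 J1 -0.15 tcp [567.5  -6.8 147.6] tilt [0.012 0.009] w 39.6 t 12.4 F [ 1.1 -0.2 -1.3]
```

```bash
python3 -m inch '[[[1,5,45,0,0],[1,5,47,0,0],[1,5,47,0,0],[1,5,47,0,0],[1,5,45,0,0],[1,5,40,5,0],[1,0,0,10,0],[1,0,0,0,0]]]' >/dev/null; python3 g.py 542 273.5 60 90
```

```text
tool delta mm [ 3.9 -0.2 78.5] dist 79 jaw 88.4 turn -1.6 j7 1.02 J1 -0.59 tcp [544.4 272.8 138.5] tilt [0.019 0.01 ] w 39.6 t 13.2 F [-0.2 -0.8 -0.4]
```

```bash
python3 -m inch '[[[1,4,0,20,0],[1,0,0,20,0],[1,0,0,20,0],[1,0,0,20,0],[1,0,0,10,0],[1,0,0,0,0]]]' >/dev/null; python3 g.py 542 273.5 20 90
```

```text
tool delta mm [ 3.5  6.  28.4] dist 29 jaw 88.0 turn -2.0 j7 1.02 J1 -0.58 tcp [544.7 267.1  48.4] tilt [0.022 0.009] w 39.9 t 13.8 F [0.2 0.1 0.6]
```

```bash
python3 -m inch '[[[1,3,6,7,0],[1,0,1,7,0],[1,0,0,7,0],[1,0,0,3,0],[1,0,0,0,0]]]' >/dev/null; python3 g.py 542 273.5 20 90
```

```text
tool delta mm [ 2.1 -1.6  5.2] dist 6 jaw 87.9 turn -2.1 j7 1.01 J1 -0.59 tcp [544.1 275.   25.3] tilt [0.025 0.01 ] w 40.1 t 14.3 F [-0.3  0.1 -1. ]
```

```bash
python3 -m inch '[[[1,2,0,3,0],[1,0,0,1,0],[1,0,0,0,0]]]' >/dev/null; python3 g.py 542 273.5 20 90; python3 -m inch '[[[1,0,0,1,0],[1,0,0,0,0]]]' ; python3 -m inch '[[[0.4,0,0,0,0],[0.4,0,0,0,0],[0.4,0,0,0,0]]]' >/dev/null;python3 g.py 542 273.5 20 90; python3 -m inch '[[[0.4,0,0,-5,0],[0.4,0,0,-20,0],[0.4,0,0,-30,0],[0.4,0,0,-30,0],[0.5,0,0,-20,0],[0.5,0,0,0,0],[0.5,0,0,0,0]]]' >/dev/null;python3 g.py 449.5 105.5 120 39.4
```

```text
tool delta mm [ 0.2 -1.8  1.3] dist 2 jaw 87.9 turn -2.1 j7 1.01 J1 -0.59 tcp [542.3 275.3  21.3] tilt [0.026 0.011] w 39.6 t 14.7 F [-0.1  0.1 -0.9]
clock: 14.85
position: [0.5424, 0.2753, 0.0205]
ee_rot: [0.056, 3.115, 0.017]
force: [0.6, -0.2, -0.8]
width: 0.433
tool delta mm [ 0.7 -1.9  0.7] dist 2 jaw 87.9 turn -2.1 j7 1.01 J1 -0.59 tcp [542.7 275.4  20.8] tilt [0.026 0.011] w 54.5 t 15.2 F [-1.1  0.1 -0.1]
tool delta mm [  84.1 -171.7    6.9] dist 191 jaw 87.9 turn 48.5 j7 1.0 J1 -0.6 tcp [539.6 273.9 131.1] tilt [0.026 0.011] w 46.2 t 15.8 F [ 0.3 -0.4  0.3]
```

```bash
python3 -m inch '[[[0.5,20,-42,0,0],[0.5,20,-42,0,0],[0.5,20,-42,0,0],[0.5,18,-38,0,0],[0.5,0,0,0,8],[0.5,0,0,0,8],[0.5,0,0,0,8],[0.5,0,0,0,8],[0.5,0,0,0,8],[0.5,0,0,0,8],[0.5,0,0,0,0]]]' >/dev/null;python3 g.py 449.5 105.5 60 39.4; python3 - <<'E'
from cell import eyes,arm;import cv2
from h import *
s=arm.observe();d=eyes.get_image("wrist");f=d["frame"];u=proj([[.4495,.1055,.034]],d,s);print(u)
cv2.circle(f,tuple(int(v) for v in u[0]),4,(0,0,255),1);cv2.imwrite("pics/w4.png",f)
E
```

```text
tool delta mm [-1.   3.3 57.9] dist 58 jaw 38.0 turn -1.4 j7 0.45 J1 -0.56 tcp [445.6 104.  117.9] tilt [0.013 0.006] w 45.7 t 16.9 F [-0.3 -0.4  0.6]
[[320.00060635 245.66717765]]
```

View pics/w4.png

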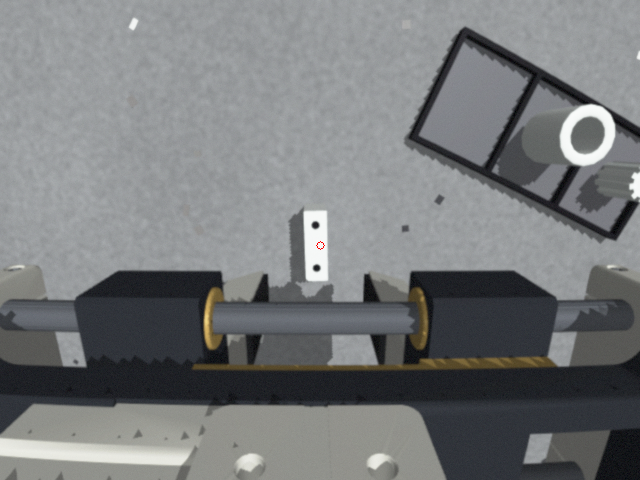

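The bar is at (316,245), 4 px left of the prediction, so I'll correct by about 1.5 mm. The spacer and small gear stand in their compartments.

```bash
python3 -m inch '[[[0.5,0,2,15,-1],[0.5,0,0,15,0],[0.5,0,0,15,0],[0.5,0,0,15,0],[0.5,0,0,15,0],[0.5,0,0,0,0]]]' >/dev/null;python3 g.py 448.3 104.5 14 39.4
```

```text
tool delta mm [-1.5 -0.4 24.9] dist 25 jaw 41.0 turn 1.6 j7 0.55 J1 -0.51 tcp [447.4 105.8  38.9] tilt [0.011 0.006] w 46.0 t 17.6 F [-0.1  0.   0.2]
```

```bash
python3 -m inch '[[[0.5,-1,0,10,1.6],[0.5,0,0,10,0],[0.5,0,0,4,0],[0.5,0,0,0,0]]]' >/dev/null;python3 g.py 448.3 104.5 14 39.4; python3 -m inch '[[[0.8,0,0,0,0],[1,0,0,0,0],[1,0,0,0,0],[1,0,0,0,0],[1,0,0,0,0],[1,0,0,0,0]]]' 30 >/dev/null;python3 g.py 448.3 104.5 14 39.4
```

```text
tool delta mm [-0.2 -0.8 -0.3] dist 1 jaw 39.5 turn 0.1 j7 0.55 J1 -0.49 tcp [448.8 105.2  13.7] tilt [0.012 0.006] w 45.8 t 18.0 F [-0.  -0.5 -0.3]
tool delta mm [-0.  -1.6  0.9] dist 2 jaw 39.6 turn 0.2 j7 0.55 J1 -0.49 tcp [449.5 105.6  14.9] tilt [0.013 0.007] w 15.9 t 18.6 F [-0.1 -0.4 -1. ]
```

```bash
python3 -m inch '[[[1,0,0,-10,0],[1,0,0,-30,0],[1,0,0,-40,0],[1,0,0,-40,0],[1,0,0,0,8],[1,0,0,0,8],[1,0,0,0,8],[1,0,0,0,0]]]' >/dev/null; python3 g.py 480 258 120 14
```

```text
tool delta mm [140.5  69.9  26.9] dist 159 jaw 14.7 turn 0.7 j7 0.07 J1 -0.65 tcp [447.6 104.1 145. ] tilt [0.015 0.009] w 15.8 t 19.4 F [-0.6  0.4 -0.4]
```

```bash
python3 -m inch '[[[1,35,18,0,0],[1,35,18,0,0],[1,35,18,5,0],[1,33,16,5,0],[1,0,0,10,0],[1,0,0,0,0]]]' >/dev/null; python3 g.py 480 258 60 14
```

```text
tool delta mm [-2.2 -2.1 68.5] dist 69 jaw 16.0 turn 2.0 j7 -0.14 J1 -0.83 tcp [480.3 260.  128.5] tilt [0.016 0.01 ] w 16.0 t 20.0 F [-0.1 -1.2 -0.3]
```

```bash
python3 -m inch '[[[1,-2,-2,15,2],[1,0,0,18,0],[1,0,0,18,0],[1,0,0,18,0],[1,0,0,10,0],[1,0,0,0,0]]]' >/dev/null; python3 g.py 480 258 18 14
```

```text
tool delta mm [ 5.5  0.4 32. ] dist 32 jaw 14.4 turn 0.4 j7 -0.11 J1 -0.79 tcp [480.5 252.3  50. ] tilt [0.016 0.009] w 16.5 t 20.6 F [-0.2  0.8 -0.6]
```

```bash
python3 -m inch '[[[1,6,0,8,0],[1,0,0,8,0],[1,0,0,8,0],[1,0,0,4,0],[1,0,0,0,0]]]' >/dev/null; python3 g.py 480 258 18 14
```

```text
tool delta mm [-0.8 -0.8  3.9] dist 4 jaw 14.4 turn 0.4 j7 -0.1 J1 -0.78 tcp [480.5 258.9  21.9] tilt [0.018 0.011] w 15.9 t 21.1 F [ 0.2 -0.5 -0.1]
```

```bash
python3 -m inch '[[[1,-1,-1,2,0],[1,0,0,2,0],[1,0,0,0,0]]]' >/dev/null; python3 g.py 480 258 18 14; python3 -m inch '[[[1,0,0,1,0],[1,0,0,0,0]]]' >/dev/null; python3 g.py 480 258 18 14;  python3 -m inch '[[[0.6,0,0,0,0],[0.6,0,0,0,0],[0.6,0,0,0,0],[0.6,0,0,0,0]]]' >/dev/null;python3 g.py 480 258 18 14; python3 -m inch '[[[0.6,0,0,-5,0],[0.6,0,0,-20,0],[0.6,0,0,-30,0],[0.6,0,0,-30,0],[0.6,0,0,-20,0],[0.6,0,0,0,0],[0.6,0,0,0,0]]]' >/dev/null;python3 g.py 433.9 -12.7 120 25
```

```text
tool delta mm [ 0.4  0.  -0. ] dist 0 jaw 14.4 turn 0.4 j7 -0.1 J1 -0.78 tcp [480.1 257.7  18. ] tilt [0.019 0.011] w 16.1 t 21.4 F [ 0.3  0.4 -0.7]
tool delta mm [ 0.3 -0.2  0. ] dist 0 jaw 14.4 turn 0.4 j7 -0.1 J1 -0.77 tcp [480.3 257.8  18. ] tilt [0.019 0.012] w 15.8 t 21.6 F [ 0.1  0.  -0.4]
tool delta mm [ 0.1 -0.7  0.3] dist 1 jaw 14.4 turn 0.4 j7 -0.1 J1 -0.77 tcp [480.7 258.   18.3] tilt [0.02  0.012] w 36.2 t 22.0 F [ 0.  -0.6 -0.1]
tool delta mm [-249.5 -109.6    3.9] dist 273 jaw 14.4 turn -10.6 j7 -0.16 J1 -0.84 tcp [477.8 256.2 127.7] tilt [0.019 0.011] w 37.2 t 22.7 F [-0.5  0.3 -0.1]
```

```bash
python3 - <<'E'
from cell import eyes
import cv2
for n in ("scene","side"):
    cv2.imwrite(f"pics/{n}1.png",eyes.get_image(n)["frame"])
E
python3 m.py; python3 t.py
```

```text
scene [134. 139. 161. 191. 222.]
1 112 [252. 208.] rect mm [ 472.3 -112.5] [44.  30.3] 46.5 circ [ 467.9 -108.3] z45 [ 490.4 -107.7]
2 450 [247. 237.] rect mm [ 565.5 -111.4] [60.3 59.7] 88.0 circ [ 566.5 -110.8] z45 [ 584.  -109.1]
3 237 [324. 265.] rect mm [651.    8.8] [46.  44.9] 23.8 circ [648.4  12.9] z45 [664.7  12.8]
side [101. 106. 116. 177. 200.]
1 34 [251. 182.] rect mm [486.1 253.3] [13.2 29.1] 13.4 circ [485.  253.5] z45 [482.8 237.1]
2 123 [359. 227.] rect mm [652.4   7.8] [43.9 44.1] 23.6 circ [649.9  11.5] z45 [6.438e+02 3.000e-01]
3 487 [346. 280.] rect mm [ 566.8 -111.8] [61.  59.9] 23.8 circ [ 567.6 -111.4] z45 [ 563.  -122.6]
5 181 [295. 295.] rect mm [ 470.5 -115.4] [42.2 32. ] 31.3 circ [ 467.5 -111. ] z45 [ 465.3 -125.2]
scene two 0.01 [ 566.2 -290.6] [ 94.2 165.2] 88.57
scene two 0.0 [ 551.6 -296. ] [ 95.9 168.1] 88.57
  hole [[590.5, -294.6], [85.9, 82.3]]
  hole [[510.2, -291.8], [86.2, 60.8]]
scene three 0.01 [549.4 270.3] [204.1  88.4] 14.2
scene three 0.0 [534.5 274.6] [207.7  89.9] 14.2
side two 0.01 [ 557.4 -299.5] [102.4 160.5] 87.94
side two 0.0 [ 560.9 -293.8] [104. 163.] 87.94
  hole [[515.3, -292.9], [81.2, 63.5]]
  hole [[592.5, -295.8], [81.3, 84.0]]
side three 0.01 [542.3 264.9] [201.6  99.3] 13.96
side three 0.0 [545.6 279.3] [204.7 100.9] 13.96
```

View pics/scene1.png

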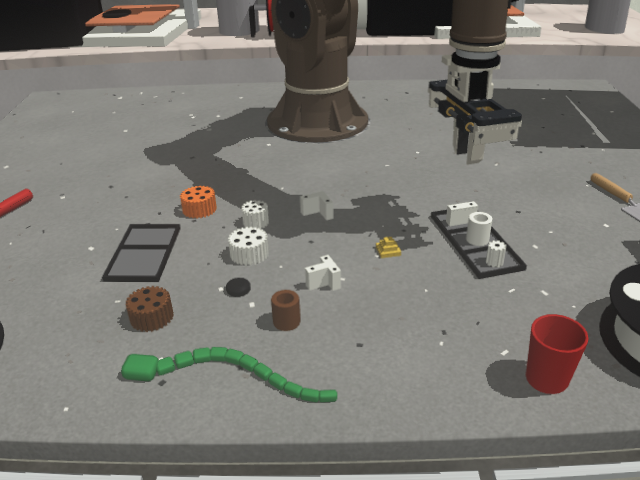

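Bar, spacer and small gear are in at scene (462,212), (480,228) and (496,253), and tray three hasn't moved. Next is the L bracket.

```bash
python3 -m inch '[[[0.65,-42,-18,0,0],[0.65,-42,-18,0,0],[0.65,-42,-18,0,0],[0.65,-42,-18,0,0],[0.65,-42,-18,0,0],[0.65,-39,-18,0,0],[0.65,0,0,0,-6],[0.65,0,0,0,-5],[0.65,0,0,0,0]]]' >/dev/null;python3 g.py 433.9 -12.7 60 25; python3 - <<'E'
from cell import eyes,arm;import cv2
from h import *
s=arm.observe();d=eyes.get_image("wrist");f=d["frame"];cv2.imwrite("pics/w5r.png",f);u=proj([[.4339,-.0127,.034],[.445,.0013,.034]],d,s);print(u)
for q in u: cv2.circle(f,tuple(int(v) for v in q),4,(0,0,255),1)
cv2.imwrite("pics/w5.png",f)
E
```

```text
tool delta mm [ 7.4  5.  59.2] dist 60 jaw 25.8 turn 0.8 j7 0.55 J1 -0.36 tcp [431.8 -22.  119.1] tilt [0.013 0.008] w 32.4 t 23.9 F [-0.9 -0.4  0.1]
[[322.25453256 233.96357282]
 [344.88410174 223.22911282]]
```

View pics/w5.png

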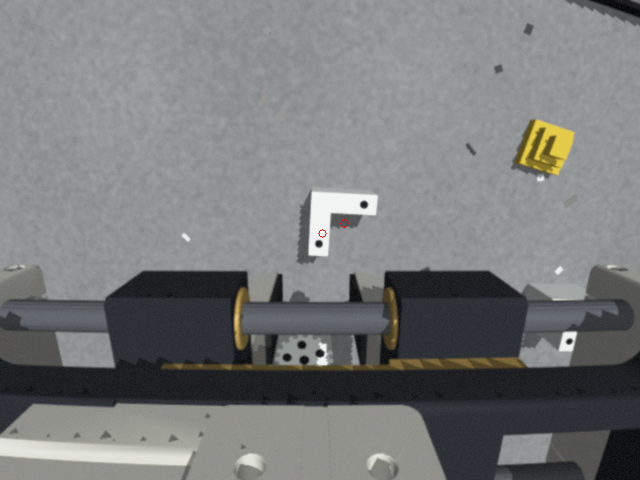

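The L's leg centre is at (320,234), 2 px from my grip point (322,234), so the leg is aligned with the jaws. I'll descend.

```bash
python3 -m inch '[[[0.65,7,4,15,0],[0.65,0,0,15,0],[0.65,0,0,15,0],[0.65,0,0,12,0],[0.65,0,0,0,0]]]' >/dev/null;python3 g.py 433 -13.1 14 25
```

```text
tool delta mm [-1.9 -3.1 45.8] dist 46 jaw 25.1 turn 0.1 j7 0.58 J1 -0.33 tcp [434.4 -10.5  59.9] tilt [0.013 0.008] w 31.8 t 24.4 F [-0.  -0.1 -0.7]
```

```bash
python3 -m inch '[[[0.65,-2,-3,5,0],[0.65,0,0,12,0],[0.65,0,0,12,0],[0.65,0,0,8,0],[0.65,0,0,0,0]]]' >/dev/null;python3 g.py 433 -13.1 14 25
```

```text
tool delta mm [ 0.2 -1.3  8.6] dist 9 jaw 24.9 turn -0.1 j7 0.63 J1 -0.29 tcp [434.2 -12.8  22.6] tilt [0.016 0.008] w 31.9 t 24.9 F [-1.4 -0.5 -0.4]
```

```bash
python3 -m inch '[[[0.65,0,-1,5,0],[0.65,0,0,4,0],[0.65,0,0,0,0],[0.8,0,0,0,0],[1,0,0,0,0],[1,0,0,0,0],[1,0,0,0,0],[1,0,0,0,0]]]' 40 >/dev/null;python3 g.py 433 -13.1 14 25; python3 -m inch '[[[1,0,0,-10,0],[1,0,0,-30,0],[1,0,0,-40,0],[1,0,0,-40,0],[1,0,0,0,0],[1,0,0,0,0]]]' >/dev/null; python3 g.py 433 -13.1 140 -2
```

```text
tool delta mm [ 0.6 -1.2  0.4] dist 1 jaw 24.8 turn -0.2 j7 0.64 J1 -0.28 tcp [434.3 -13.2  14.4] tilt [0.018 0.008] w 13.7 t 25.8 F [-0.6  0.7 -0.9]
tool delta mm [0.9 2.4 1.4] dist 3 jaw 24.8 turn 26.8 j7 0.5 J1 -0.41 tcp [431.1 -14.9 141.4] tilt [0.017 0.008] w 13.6 t 26.4 F [-0.1  0.4  0.3]
```

```bash
python3 -m inch '[[[1,0,0,0,8.5],[1,0,0,0,8.5],[1,0,0,0,8],[1,0,0,0,1.8],[1,0,0,0,0]]]' >/dev/null; python3 g.py 496.7 -299.7 130 -2
```

```text
tool delta mm [-280.4   83.9    7.8] dist 293 jaw -3.1 turn -1.1 j7 0.05 J1 -0.49 tcp [428.2 -15.2 139.1] tilt [0.012 0.008] w 14.0 t 26.9 F [0.5 0.2 0.2]
```

```bash
python3 -m inch '[[[1,-40,12,0,0],[1,-40,12,0,0],[1,-40,12,0,0],[1,-40,12,0,0],[1,-40,12,0,0],[1,-40,12,0,0],[1,-38,12,0,0],[1,0,0,0,0],[1,0,0,0,0]]]' >/dev/null; python3 g.py 496.7 -299.7 60 -2
```

```text
tool delta mm [ 4.8 -1.  69.9] dist 70 jaw -2.0 turn 0.0 j7 0.73 J1 0.11 tcp [ 497.6 -305.2  129.9] tilt [-0.001  0.01 ] w 13.7 t 27.8 F [-0.3 -0.1 -1.1]
```

```bash
python3 -m inch '[[[1,5,-1,18,0],[1,0,0,18,0],[1,0,0,18,0],[1,0,0,18,0],[1,0,0,0,0]]]' >/dev/null; python3 g.py 496.7 -299.7 18 -2;python3 - <<'E'
from cell import eyes,arm;import cv2
d=eyes.get_image("wrist");cv2.imwrite("pics/w6.png",d["frame"])
d=eyes.get_image("side");cv2.imwrite("pics/s6.png",cv2.resize(d["frame"][220:440,230:480],None,fx=3,fy=2.7))
E
```

```text
tool delta mm [-7.4  1.8 36. ] dist 37 jaw -1.5 turn 0.5 j7 0.77 J1 0.14 tcp [ 495.2 -292.8   54.1] tilt [-0.004  0.014] w 13.6 t 28.2 F [-0.8  0.4  0.6]
```

View pics/s6.png

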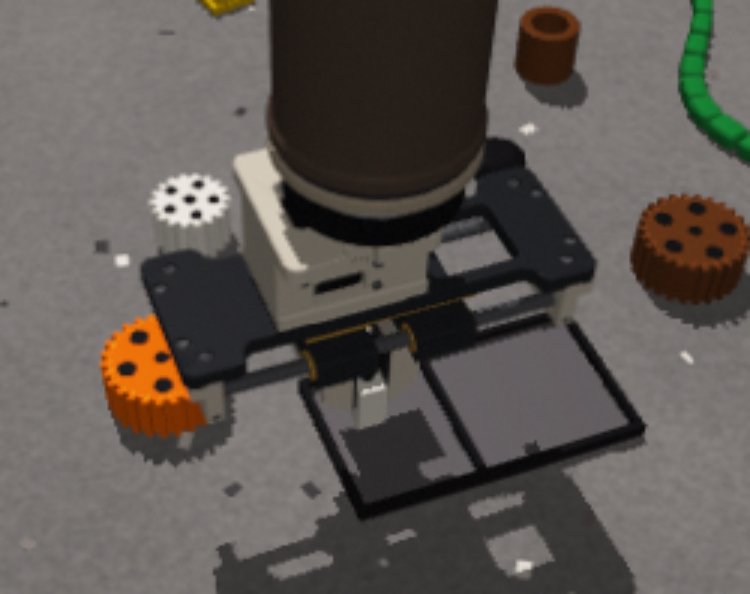

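The L hangs over the narrow compartment with nothing in the way. I'll lower it.

```bash
python3 -m inch '[[[1,-7,2,8,0],[1,0,0,9,0],[1,0,0,8,0],[1,0,0,4,0],[1,0,0,0,0]]]' >/dev/null; python3 g.py 496.7 -299.7 18 -2
```

```text
tool delta mm [ 1.7 -3.5  9.3] dist 10 jaw -1.4 turn 0.6 j7 0.81 J1 0.17 tcp [ 500.1 -301.6   27.2] tilt [0.003 0.011] w 13.5 t 28.9 F [-0.7  0.5 -0. ]
```

```bash
python3 -m inch '[[[1,1,-3,3,0],[1,0,0,3,0],[1,0,0,2,0],[1,0,0,0,0]]]' >/dev/null; python3 g.py 496.7 -299.7 18 -2; python3 -m inch '[[[1,0,0,1,0],[1,0,0,0,0]]]'
```

```text
tool delta mm [ 0.7 -0.2  0.8] dist 1 jaw -1.5 turn 0.5 j7 0.81 J1 0.17 tcp [ 496.8 -300.4   18.8] tilt [0.003 0.011] w 13.8 t 29.2 F [-0.3 -0.2  0.7]
clock: 29.45
position: [0.497, -0.3004, 0.0179]
ee_rot: [-2.245, -2.189, -0.016]
force: [-0.5, 0.4, -0.3]
width: 0.152
```

```bash
python3 -m inch '[[[1,0,0,0.5,0],[0.65,0,0,0,0],[0.65,0,0,0,0],[0.65,0,0,0,0],[0.65,0,0,0,0]]]' >/dev/null;python3 g.py 496.7 -299.7 18 -2; python3 -m inch '[[[0.65,0,0,-5,0],[0.65,0,0,-15,0],[0.65,0,0,-20,0],[0.65,0,0,-30,0],[0.65,0,0,-30,0],[0.5,0,0,-20,0],[0.3,0,0,0,0]]]' >/dev/null;python3 g.py 566.3 -112 130 45;python3 - <<'E'
from cell import eyes,arm;import cv2
d=eyes.get_image("wrist");cv2.imwrite("pics/w7.png",d["frame"])
E
```

```text
tool delta mm [ 0.9 -0.8 -0.3] dist 1 jaw -1.4 turn 0.6 j7 0.82 J1 0.17 tcp [ 497.4 -300.6   17.7] tilt [0.004 0.011] w 32.0 t 29.9 F [ 0.6 -0.   0.2]
tool delta mm [192.5  64.6  20.2] dist 204 jaw -1.5 turn -46.5 j7 0.72 J1 0.1 tcp [ 496.4 -302.8  147.9] tilt [0.005 0.01 ] w 43.7 t 30.6 F [0.5 0.2 0. ]
```

View pics/w7.png

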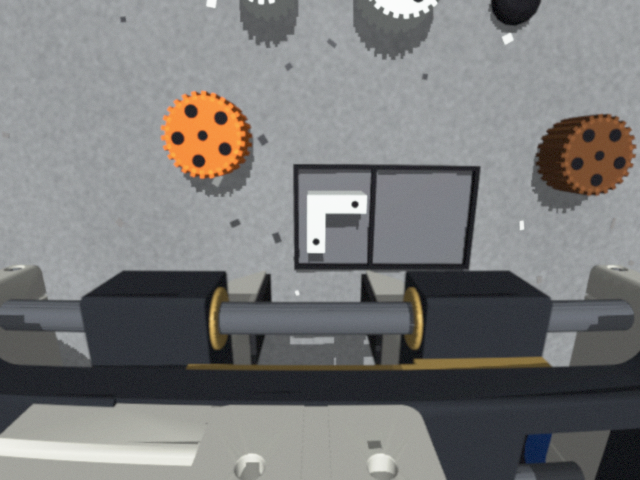

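The L stands inside the narrow compartment, top corners at (307,193), (367,193) and (307,252). Next is the large gear.

```bash
python3 -m inch '[[[0.05,42,14,0,0],[0.05,42,14,0,0],[0.05,42,14,0,0],[0.05,40,14,0,0],[0.05,20,7,0,0],[0.05,0,0,0,-8],[0.05,0,0,0,-8],[0.05,0,0,0,-8],[0.05,0,0,0,-8],[0.05,0,0,0,-8],[0.05,0,0,0,-6.5],[0.05,0,0,0,0]]]' >/dev/null;python3 g.py 566.3 -112 75 45; python3 - <<'E'
from cell import eyes,arm;import cv2
from h import *
s=arm.observe();d=eyes.get_image("wrist");f=d["frame"];u=proj([[.5663,-.112,.034]],d,s);print(u)
for q in u: cv2.circle(f,tuple(int(v) for v in q),8,(0,0,255),1)
cv2.imwrite("pics/w8.png",f)
E
```

```text
tool delta mm [-7.5  1.7 67.8] dist 68 jaw 46.8 turn 1.8 j7 1.07 J1 -0.1 tcp [ 560.3 -108.9  142.9] tilt [-0.008  0.011] w 87.4 t 31.9 F [-0.5  0.4 -0.5]
[[318.02900044 245.8939218 ]]
```

View pics/w8.png

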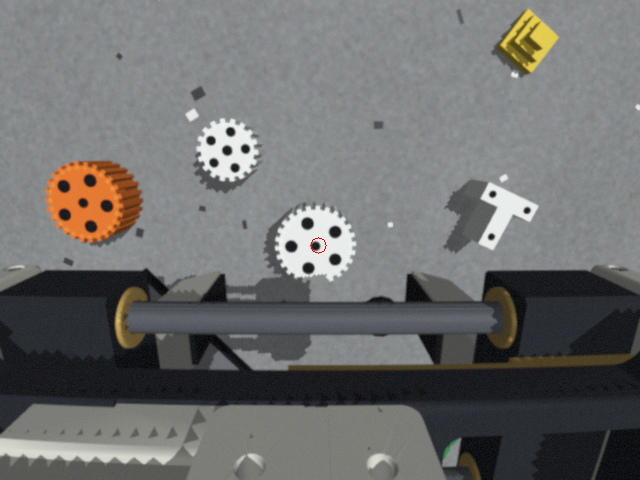

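The large gear's hub is at (316,245), on the mark. I'll descend.

```bash
python3 -m inch '[[[0.05,-7,1,15,1],[0.05,0,0,18,0],[0.05,0,0,18,0],[0.05,0,0,12,0],[0.05,0,0,0,0]]]' >/dev/null;python3 g.py 566 -112 15 45
```

```text
tool delta mm [-0.2  1.1 58.9] dist 59 jaw 44.5 turn -0.5 j7 1.08 J1 -0.08 tcp [ 565.7 -113.2   73.9] tilt [-0.01  0.01] w 87.8 t 32.5 F [-0.4 -0.  -0.3]
```

```bash
python3 -m inch '[[[0.05,0,1,10,0],[0.05,0,0,10,0],[0.05,0,0,10,0],[0.05,0,0,0,0]]]' >/dev/null;python3 g.py 566 -112 15 45;
```

```text
tool delta mm [ 0.4 -0.4 26.8] dist 27 jaw 44.4 turn -0.6 j7 1.09 J1 -0.07 tcp [ 566.8 -112.3   41.8] tilt [-0.009  0.01 ] w 87.4 t 32.9 F [-0.5 -0.1  0.2]
```

```bash
python3 -m inch '[[[0.05,0,0,9,0],[0.05,0,0,9,0],[0.05,0,0,7,0],[0.05,0,0,0,0]]]' >/dev/null;python3 g.py 566 -112 15 45; python3 -m inch '[[[0.5,0,0,1,0],[1,0,0,0,0],[1,0,0,0,0],[1,0,0,0,0],[1,0,0,0,0],[1,0,0,0,0]]]' 45 >/dev/null;python3 g.py 566 -112 15 45; python3 -m inch '[[[1,0,0,-10,0],[1,0,0,-30,0],[1,0,0,-40,0],[1,0,0,-40,0],[1,0,0,0,0],[1,0,0,0,0]]]' >/dev/null; python3 g.py 591.5 -295 130 45
```

```text
tool delta mm [ 0.8 -0.6  0.1] dist 1 jaw 44.4 turn -0.6 j7 1.1 J1 -0.06 tcp [ 567.  -112.1   15.1] tilt [-0.008  0.01 ] w 87.2 t 33.2 F [-0.1  0.8  0.1]
tool delta mm [ 1.2 -0.8 -0.4] dist 1 jaw 44.4 turn -0.6 j7 1.1 J1 -0.05 tcp [ 567.4 -112.3   14.6] tilt [-0.007  0.01 ] w 63.5 t 33.9 F [ 0.1  0.2 -1.4]
tool delta mm [-146.6 -109.7    9.5] dist 183 jaw 44.3 turn -0.7 j7 1.05 J1 -0.1 tcp [ 567.6 -113.5  141.5] tilt [-0.008  0.01 ] w 63.4 t 34.5 F [-0.6  0.3 -2.1]
```

```bash
python3 -m inch '[[[1,-36,-27,0,0],[1,-37,-28,0,0],[1,-37,-28,0,0],[1,-36,-26,0,0],[1,0,0,5,0],[1,0,0,0,0]]]' >/dev/null; python3 g.py 591.5 -295 60 45
```

```text
tool delta mm [-0.9  1.6 68.5] dist 68 jaw 44.7 turn -0.3 j7 1.35 J1 0.19 tcp [ 590.7 -296.4  128.5] tilt [-0.015  0.014] w 63.1 t 35.0 F [ 0.8  0.9 -1.8]
```

```bash
python3 -m inch '[[[1,-1,1,14,0],[1,0,0,16,0],[1,0,0,16,0],[1,0,0,16,0],[1,0,0,0,0]]]' >/dev/null; python3 g.py 591.5 -295 19 45
```

```text
tool delta mm [-7.  -3.8 39.9] dist 41 jaw 45.0 turn -0.0 j7 1.36 J1 0.2 tcp [ 590.1 -288.1   59.1] tilt [-0.02   0.018] w 63.1 t 35.5 F [-0.   1.  -1.3]
```

```bash
python3 -m inch '[[[1,-7,-4,8,0],[1,0,0,9,0],[1,0,0,9,0],[1,0,0,5,0],[1,0,0,0,0]]]' >/dev/null; python3 g.py 591.5 -295 19 45
```

```text
tool delta mm [-0.4 -1.9  6.6] dist 7 jaw 45.2 turn 0.2 j7 1.38 J1 0.22 tcp [ 592.7 -293.5   25.6] tilt [-0.019  0.019] w 63.6 t 36.0 F [ 0.5 -0.5 -1.2]
```

```bash
python3 -m inch '[[[1,0,-2,4,0],[1,0,0,3,0],[1,0,0,0,0]]]' >/dev/null; python3 g.py 591.5 -295 19 45; python3 -m inch '[[[1,0,0,1,0],[1,0,0,0,0]]]'
```

```text
tool delta mm [ 0.1  0.3 -0.3] dist 0 jaw 45.2 turn 0.2 j7 1.39 J1 0.22 tcp [ 591.3 -295.3   18.7] tilt [-0.018  0.018] w 63.4 t 36.4 F [ 0.5  0.  -0.5]
clock: 36.55
position: [0.5915, -0.2954, 0.018]
ee_rot: [-1.19, -2.883, -0.016]
force: [-0.4, 0.2, -1.8]
width: 0.689
```

```bash
python3 -m inch '[[[1,0,0,0.5,0],[0.15,0,0,0,0],[0.15,0,0,0,0],[0.15,0,0,0,0],[0.15,0,0,0,0]]]' >/dev/null; python3 g.py 591.5 -295 19 45; python3 -m inch '[[[0.15,0,0,-5,0],[0.15,0,0,-10,0],[0.15,0,0,-15,0],[0.15,0,0,-20,0],[0.15,0,0,-30,0],[0.15,0,0,-40,0],[0.15,0,0,-40,0],[0.15,0,0,0,0],[0.15,0,0,0,0]]]' >/dev/null; python3 - <<'E'
from cell import eyes,arm;import cv2
d=eyes.get_image("wrist");cv2.imwrite("pics/w9.png",d["frame"])
for n in ("scene","side"):
    cv2.imwrite(f"pics/{n}9.png",eyes.get_image(n)["frame"])
E
```

```text
tool delta mm [ 1.  -0.  -0.5] dist 1 jaw 45.2 turn 0.2 j7 1.39 J1 0.22 tcp [ 592.3 -295.7   18.4] tilt [-0.016  0.018] w 77.8 t 37.0 F [-0.   0.1 -0. ]
```

View pics/w9.png

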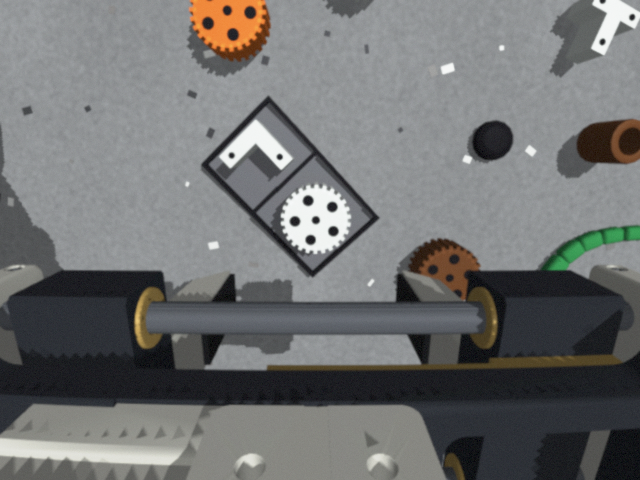

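View pics/scene9.png

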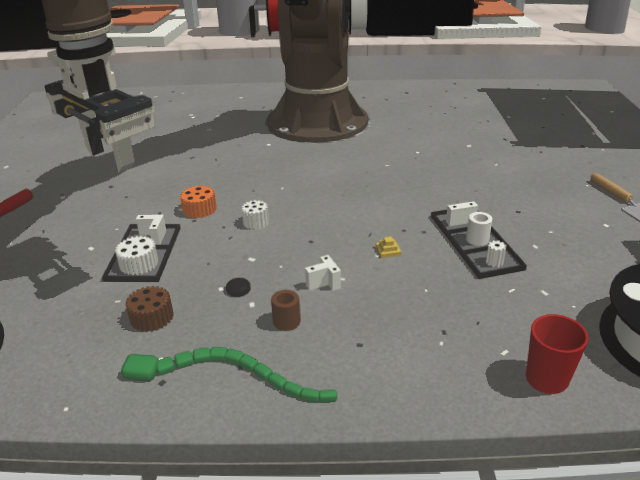

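View pics/side9.png

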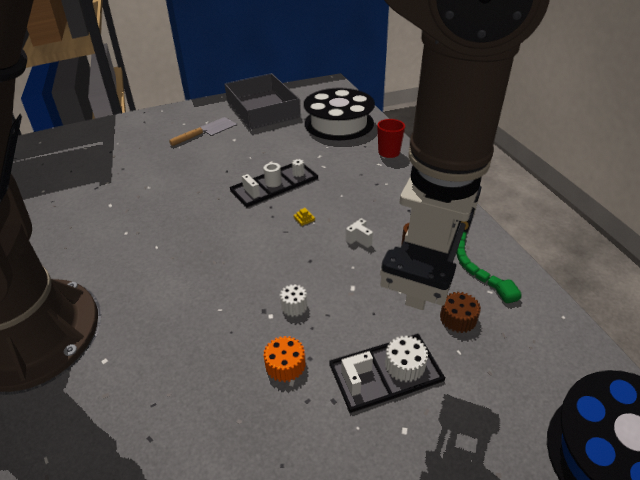

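All five parts look placed and upright. As a height check, I'll cast the tops onto their expected plane in both views; the results should agree and fall inside the compartments.

```bash
python3 - <<'E'
from cell import arm,eyes
from h import *
for n,rois,th in (("scene",{"two":(205,275,105,180),"three":(195,270,435,520),"mid":(195,215,235,275),"T":(250,295,295,350)},180),("side",{"two":(330,400,335,440),"three":(155,205,235,315),"mid":(280,310,275,312),"T":(215,250,340,380)},165)):
    d=eyes.get_image(n);mn=d["frame"].min(2)
    for t,(y0,y1,x0,x1) in rois.items():
        m=np.zeros(mn.shape,np.uint8);m[y0:y1,x0:x1]=mn[y0:y1,x0:x1]>th
        k,l,s,c=cv2.connectedComponentsWithStats(m)
        for i in range(1,k):
            if s[i,4]<20: continue
            p=cv2.findContours((l==i).astype(np.uint8),cv2.RETR_EXTERNAL,cv2.CHAIN_APPROX_NONE)[0][0][:,0,:]
            for z in ([.037] if t in("two","three") else [.034])+([.048] if t=="three" else []):
                r=cv2.minAreaRect((onplane(p,d,z)*1000).astype(np.float32));print(n,t,z,np.round(r[0],1),np.round(r[1],1),round(r[2],1))
print(arm.observe()["width"])
E
python3 g.py 591 -295 130; python3 t.py | grep -E "two|three"
```

```text
scene two 0.037 [ 515.2 -290.8] [45.2 42.3] 87.5
scene two 0.037 [ 591.9 -292.7] [60.8 59.1] 26.9
scene three 0.037 [482.6 258.9] [15.2 50.1] 14.0
scene three 0.048 [501.1 254.1] [14.8 49.1] 14.0
scene three 0.037 [524.6 282.3] [37.4 35.8] 88.0
scene three 0.048 [542.3 277. ] [36.6 35. ] 88.0
scene three 0.037 [608.5 289.2] [24.1 22.7] 87.8
scene three 0.048 [624.5 283.7] [23.7 22.2] 87.8
scene mid 0.034 [ 467.6 -108. ] [43.3 40.4] 57.2
scene T 0.034 [650.8   8.7] [45.7 44.9] 23.8
side two 0.037 [ 591.9 -294.1] [60.4 62.2] 16.4
side two 0.037 [ 515.  -292.7] [44.8 44.9] 87.8
side three 0.037 [610.6 291. ] [22.6 21.8] 67.3
side three 0.048 [605.5 274. ] [22.2 21.4] 67.3
side three 0.037 [545.3 293.4] [37.3 35.5] 43.5
side three 0.048 [541.4 276.4] [36.6 34.8] 43.5
side three 0.037 [483.  259.1] [13.4 50. ] 13.4
side three 0.048 [480.2 242.7] [13.2 49.1] 13.4
side mid 0.034 [ 468.1 -109.4] [42.6 41.7] 2.7
side T 0.034 [652.2   8.1] [43.9 44.8] 23.7
0.8496794438051923
tool delta mm [ 3.9  0.4 61.2] dist 61 jaw 45.1 j7 1.34 J1 0.19 tcp [ 594.4 -299.1  191.1] tilt [-0.015  0.017] w 78.2 t 38.2 F [ 0.2  0.7 -0.4]
scene two 0.01 [ 566.7 -290.9] [ 94.7 164.2] 88.59
scene two 0.0 [ 552.1 -296.3] [ 96.3 167. ] 88.59
scene three 0.01 [549.4 270.3] [204.2  88.8] 14.28
scene three 0.0 [534.5 274.7] [207.7  90.3] 14.28
side two 0.01 [ 557.4 -299.5] [102.4 160.5] 87.94
side two 0.0 [ 560.9 -293.8] [104. 163.] 87.94
side three 0.01 [542.3 264.8] [201.6  99.3] 13.91
side three 0.0 [545.6 279.2] [204.7 100.9] 13.91
```

The views agree within 2 mm at floor height: L (515,-292), large gear (592,-293), bar (483,259), spacer (542,277), small gear (610,290). All are well inside their compartments, and the middle gear and T have not moved. I'll hand it in.

```bash
python3 -c "
from cell import workorder; print(workorder.sign_off())"
```

```text
the job is handed in; nothing more can be done
None
```

Both kits are made up and the job was handed in at about 38 s of the 141 s; the sign-off gives no verdict.

- **Two-compartment tray:** the large gear is in the wide compartment and the L bracket in the narrow one.
- **Three-compartment tray:** it holds the bar, the spacer and the small gear, one to a compartment.

**Last checks:** the scene and side cameras agree to about 2 mm with each part's top at its expected height above the tray floor. Every centre is at least 20 mm inside its compartment's limits. The middle gear and T bracket were within about 2 mm of where they started, and neither tray had moved measurably. The gripper was open and clear above the trays.

**Small disagreements:** fast descents drifted up to about 10 mm sideways, which I corrected before each release. The tool picked up a tilt of up to 0.035 rad, but in the pictures all five parts stood upright after release.

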